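Back off the ratchet clamp from a glued transformer core

ROBOT

A 6-joint arm with a two-finger parallel gripper is mounted at the origin on the work surface. World frame = base frame: x ahead of the robot, y to its left, z up, the work surface at z = 0. Lengths are in m, angles in rad, forces in N, time in s.
With the tool pointing down it reaches from about 0.35 to 0.875 m from the base axis. Payload 4.2 kg.
Tool frame: the origin (TCP) lies between the finger pads; the fingertips stand tip_extent ahead of it and the grasp point (between the pads) lies 2 mm behind it (tip_extent is the distance from the TCP to the fingertips, in m); y points along the fingers, x is the direction in which the jaws open and shut, and the axes are right-handed (so a half turn about y gives the same grasp; the last joint's range is limited). The gripper opens to 85 mm and grips with 20 to 120 N. Pads are 22 mm wide; open, the fingers measure 114 mm over their backs; the gripper's body (76 mm by 85 mm) begins 54 mm behind the grasp point. The pads swing forward as they close: fully open they stand 13 mm farther back than shut.
Start: joints at [-0.959, 0.385, 0.008, 0, -1.194, -0.259], TCP at [0.216, -0.586, 0.248] pointing down, gripper open.
Joint ranges: [-3.14, 3.14], [-1.21, 2.06], [-1.07, 1.41], [-3.16, 2.05], [-2.99, -0.16], [-3.1, 3.1]. Speed limits (rad/s): [2.79, 2.79, 3.14, 3.14, 3.14, 3.14].

INTERFACE

Orientations are given as a unit quaternion [x, y, z, w].
In Python, from bench import sense, get_image, camera_info, job_done, tip_extent gives the robot as it stands. The module is installed in compiled form; this text tells all that it offers.
- The arm moves only by the tool carry_out, never from a script. Its argument "series" is a list of rows, each a list of 3 entries, a list of its own where there are three numbers: the shift along the tool's x, y, z in m, then the turn, a rotation vector about the tool's x, y, z in rad, then the opening in per cent of the stroke, from 0 (shut) to 100 (fully open). In form: [[[x, y, z], [ax, ay, az], grip], ...]. A call has exactly 8 rows; each row shifts and turns the commanded pose from where the row before left it, along the tool's axes as they then stand; what a row does not reach is not made up. A row lasts 1/8 s, in which the tool goes at most 62.5 mm and 10.7 degrees, less where a joint would pass 70% of its speed; a pose out of reach is approached as far as the arm can. A call is refused whole if a number of a shift passes 0.0625 or a number of a turn 0.188, either way. A call with a gripper value outside its range is refused whole. The fingers move at their own pace and stop on an object; "squeeze" is the grip in N (left out, the last holds). Time passes only in rows, so rows that do not move let the fingers close, or fill a call up. It gives the time, the measured TCP pose, the force and the opening at its end, in the units of the state.
- sense(): the state, without advancing time (a new reading comes with each control period).
- get_image(name): name is "side" or "top" or "wrist"; returns the picture (384x512x3 uint8, red, green, blue); there is no depth.
- camera_info(name): a dict with "K" (3x3 intrinsics, pixels), "xyz" and "rotation" of the camera in the world. Camera axes: x right, y down, z forward; pixel columns grow to the right and rows downward; lengths in m; the calibration is good to about 2 mm. A picture is of the moment at which its call begins: read the wrist's pose just before it. camera_info takes no time and is no camera call; for the wrist camera it gives the pose at the moment of the call.
- job_done(): hands the job in, once; it reports no verdict.
The state is a dict: "time": time; "joints": joint angles; "dq": joint speeds; "tau": joint torques, N m; "eef_pos": TCP position; "eef_rot": TCP orientation; "ft_force": force on the tool from outside, world axes, zero at the start; "wrist_torque": the same for the moment, N m; "grip_width": opening from 0.0 (shut) to 1.0 (fully open).
Only numpy, scipy, OpenCV 4.12 (cv2) and the standard library are available. Lean on these libraries where they do the work, as an engineer would, in place of code of your own. Each camera call takes 0.05 s, during which the arm holds its last target.

TASK

The transformer core in the bench bar clamp has set and is ready to be freed. With the fingertips, press down the ratchet release tab in the pocket of the sliding jaw and, keeping it pressed, push the jaw back along its bar until it rests against the stop block; then let go and move clear. Pick nothing up: leave the core standing where it is on the bar and do not disturb the other things on the desk.

Things in the scene. Friction and masses are not known exactly. Their poses are not given: they have to be found in the camera images.
- clamp: Fixed cast-iron and steel bar clamp on the desk. Origin: on the desk top, under the bar's centre line. The bar (40 mm wide, underside 16 mm and top 34 mm above the desk) runs along the clamp's own y, from y = -115 to +175 mm. At the -y end stands the fixed jaw (56 mm wide in x, y = -105 to -85 mm, top 94 mm above the desk). Ratchet teeth stand on the bar's +x side.
- jaw (a joint): Travel of the sliding jaw along the bar towards the clamp's +y, in m: 0 = closed on the core, grows as the jaw is pushed back towards the stop block. It slides with about 3 N of friction while the release is pressed; with the release up its ratchet lets it move only towards the core.
- jaw_plate (a point): Top centre of the jaw plate's face towards the core, 94 mm above the desk. The jaw carriage is 82 mm long: this plate (56 mm wide, 12 mm thick) at its core side, a heel wall (46 mm wide, 10 mm thick, top 92 mm above the desk) at its stop side, and between them a pocket 60 mm long, open above and to both sides, with the release tab in it. Axes as the clamp's.
- release (a joint): How far the release tab is pressed down, in m: 0 = up, 0.009 = bottomed. The ratchet is free of the teeth when pressed more than about 0.0055. A spring (about 2.5 N at the start, 5.6 N at the bottom) lifts it again when let go; it may stay part way down if it comes up under a tooth, which is fine.
- release_top (a point): Centre of the ribbed steel release tab's flat upper face, mid-pocket; moves with jaw and tab. The tab is 50 mm long along the bar, and reaches 22 mm to the clamp's -x and 30 mm to +x of this point; when up it is 64 mm above the desk. The pocket's end faces (jaw plate, heel wall) lie 30 mm from this point along the clamp's -y and +y. Axes as the clamp's.
- jaw_heel (a point): Centre of the heel wall's outer face, 45 mm above the desk: the face that meets the stop block. Axes as the clamp's.
- stop_face (a point): Point on the stop block's face towards the jaw, 45 mm above the desk. The stop is a dark iron block fixed on the bar, 56 mm wide, 16 mm thick, top 62 mm above the desk, with a thumb screw on it up to 79 mm; its place along the bar varies. The jaw is fully back when point jaw_heel meets this point. Axes as the clamp's.
- core: The glued transformer core, a loose laminated steel block 44 mm (x) x 56 mm (y) x 50 mm tall with a copper winding bulging to 67 mm in x; it stands on the bar between the jaws, its top 84 mm above the desk. Origin: centre of its underside. To be left standing.
- tube: Bystander: a glass valve with a black base, 38 mm across and 96 mm tall, standing near the clamp. Origin: centre of its underside.
- strip: Bystander: a black bakelite terminal strip with two rows of brass screws, 22 x 80 x 17 mm, lying near the clamp. Origin: centre of its underside.
- bracket: Bystander: a steel angle bracket, 40 x 50 mm foot, 45 mm tall, standing near the clamp. Origin: centre of its underside.
- dial: Bystander: a chrome dial knob, 44 mm across and 22 mm tall, near the clamp. Origin: centre of its underside.
- spool: Bystander: a copper wire spool, 56 mm across and 44 mm tall, on the left of the desk. Origin: centre of its underside.
- screwdriver: Bystander: a screwdriver 190 mm long lying on the right of the desk, handle to its own -x. Origin: on its underside.

How it is judged:
By the outcome, as a careful person would: the job done as asked, in the order asked, and still so for the second after the job is handed in, with the robot touching nothing.
It also fails if it takes over 38 s, if anything falls off the work surface, if the arm or the gripper's body presses on something with over 40 N, if the wrist force passes 120 N, or if a joint passes its speed limit or range.

## Working session

There is one attempt and no reset: what is moved stays moved. The work goes in short steps, Python scripts to look and compute and a tool call to move; the robot and the scene stay as the last step left them, time stands still between calls to the robot, and variables do not carry over. Pictures are saved under pics/ and viewed, and the job is handed in when it is done.

Besides the shell and the picture viewer there is one more tool, called after "Request:" as name([rows], argument=value, ...), one row to a line, values as JSON. carry_out: Moves the arm, as the interface text tells. Its arguments: {"type":"object","properties":{"series":{"type":"array","items":{"type":"array"}},"squeeze":{"type":"number"}},"required":["series"]}

```bash
mkdir -p pics
python3 - <<'E'
from bench import *
import cv2
print(sense()); print(tip_extent if not callable(tip_extent) else tip_extent())
for n in ["side","top"]:
    print(n,camera_info(n)); cv2.imwrite(f"pics/{n}0.png",get_image(n)[:,:,::-1])
E
```

```text
{'time': 0.0, 'joints': array([-9.59440258e-01,  3.85557793e-01,  6.59192973e-03, -5.61467333e-04,
       -1.19401825e+00, -2.58630010e-01]), 'dq': array([ 0.00145289,  0.00128825,  0.00048372,  0.00087712,  0.00030936,
       -0.00080149]), 'tau': array([ 4.41720908e-05, -3.92291272e+01,  1.88399702e+01,  4.18621391e+00,
       -4.62557116e-03, -2.23628348e-05]), 'eef_pos': array([ 0.21575832, -0.58596545,  0.24719828]), 'eef_rot': array([ 0.40391571,  0.5803658 , -0.57948816, -0.40524203]), 'ft_force': array([ 0.27488791, -0.185901  , -0.010304  ]), 'wrist_torque': array([-0.02620933, -0.00748325, -0.02182518]), 'grip_width': 1.0001811880280804}
0.017
side {'K': array([[427.33350809,   0.        , 257.32386984],
       [  0.        , 427.33350809, 191.40397558],
       [  0.        ,   0.        ,   1.        ]]), 'xyz': array([ 0.39091569, -0.93404024,  0.78110627]), 'rotation': array([ 0.89196125, -0.08930938,  0.03446427, -0.44186103])}
top {'K': array([[377.30384147,   0.        , 253.68472163],
       [  0.        , 377.30384147, 192.99925891],
       [  0.        ,   0.        ,   1.        ]]), 'xyz': array([ 0.28352052, -0.01858889,  1.24417171]), 'rotation': array([ 0.74432611, -0.65875552,  0.07330015, -0.08152853])}
```

View pics/side0.png

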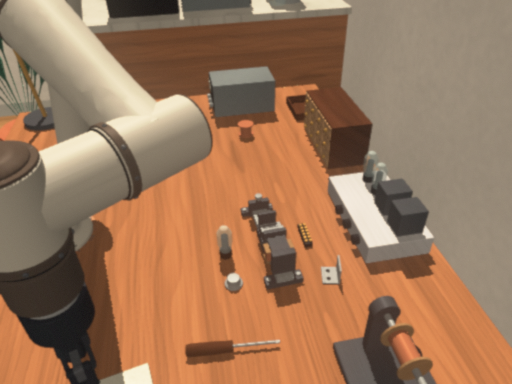

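View pics/top0.png

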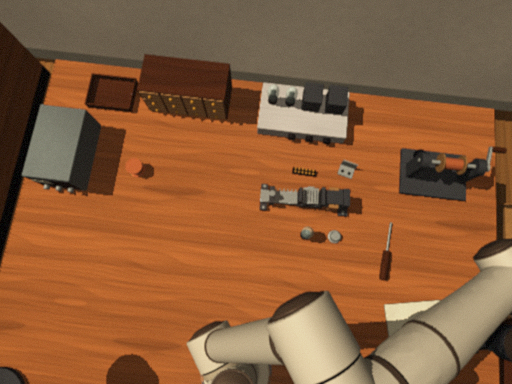

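```bash
cat > h.py <<'E'
import numpy as np, cv2
from bench import *
from scipy.spatial.transform import Rotation as R
def cam(n):
    c=camera_info(n); return c['K'],np.array(c['xyz']),R.from_quat(c['rotation']).as_matrix()
def ray(c,u,v,z):
    K,p,M=c; d=M@np.linalg.solve(K,[u,v,1]); return p+d*(z-p[2])/d[2]
def proj(c,X):
    K,p,M=c; q=K@(M.T@(np.array(X)-p)); return q[:2]/q[2]
def crop(img,x0,y0,w,h,s,name):
    im=cv2.resize(img[y0:y0+h,x0:x0+w],None,fx=s,fy=s,interpolation=cv2.INTER_CUBIC)
    for k in range(0,w,10): cv2.putText(im,str(x0+k),(k*s,8),0,.3,(255,255,0),1); cv2.line(im,(k*s,10),(k*s,14),(255,255,0),1)
    for k in range(0,h,10): cv2.putText(im,str(y0+k),(0,k*s+4),0,.3,(255,255,0),1)
    cv2.imwrite(name,im[:,:,::-1])
E
python3 - <<'E'
from h import *
s=cv2.imread('pics/side0.png')[:,:,::-1];t=cv2.imread('pics/top0.png')[:,:,::-1]
crop(s,210,180,150,120,5,'pics/sc.png'); crop(t,250,155,120,90,6,'pics/tc.png')
c=cam('top')
for u,v in[(263,198),(345,203),(305,200)]: print(ray(c,u,v,.09))
E
```

```text
[ 0.52724117 -0.02010665  0.09      ]
[ 0.54253253 -0.27567667  0.09      ]
[ 0.53686298 -0.15100821  0.09      ]
```

View pics/sc.png

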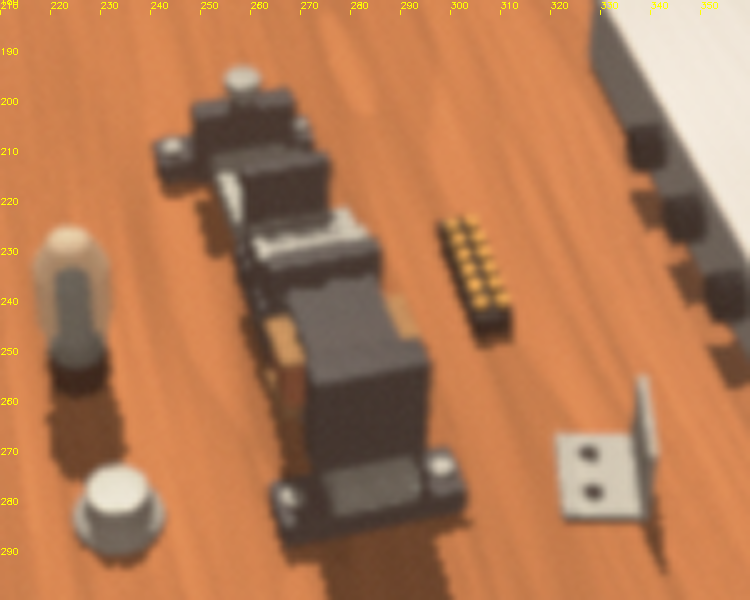

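View pics/tc.png

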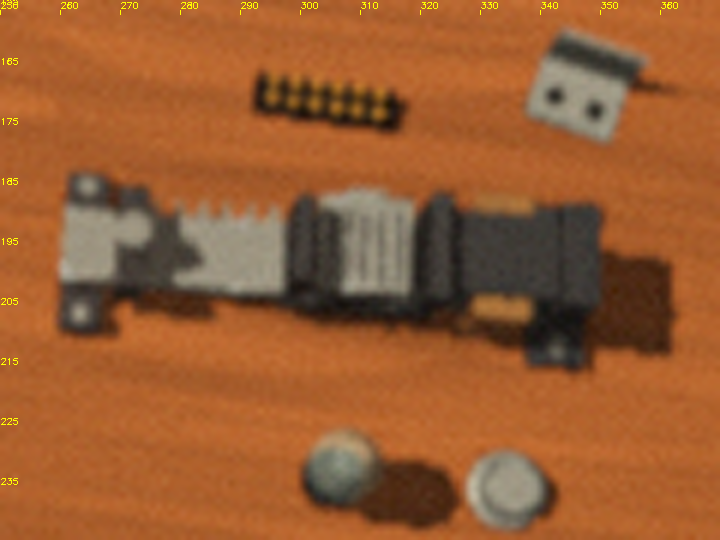

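```bash
cat >> h.py <<'E'
def status():
    s=sense(); M=R.from_quat(s['eef_rot']).as_matrix()
    print('t',round(s['time'],3),'pos',s['eef_pos'].round(4),'F',s['ft_force'].round(1),'g',round(s['grip_width'],3)); print(M.round(3)); return s,M
def shift(target,n):
    s,M=status(); d=M.T@(np.array(target)-s['eef_pos']); print('tool shift',d.round(4),'per',(d/n).round(4));
E
python3 - <<'E'
from h import *
c=cam('top')
for n,u,v,z in[('tabL',305.5,196,.064),('tabR',318,196,.064),('tabtop',312,187.5,.064),('tabbot',312,203.5,.064),('plate',325,196,.094),('heelouter',298.,197,.092),('stopR',275,197,.062),('stopL',269,200,.062),('barTopE',278,203.5,.034),('barL',260,200,.034),('tube',306,227,.096),('fixedjawR',349.5,197,.094),('toplmid',263.5,195.5,.034)]: print(n,ray(c,u,v,z).round(4))
shift([.535,-.14,.24],12)
print(camera_info('wrist')); cv2.imwrite('pics/w0.png',get_image('wrist')[:,:,::-1])
E
```

```text
tabL [ 0.5558 -0.1544  0.064 ]
tabR [ 0.5606 -0.1941  0.064 ]
tabtop [ 0.5862 -0.1726  0.064 ]
tabbot [ 0.5339 -0.1772  0.064 ]
plate [ 0.5563 -0.2113  0.094 ]
heelouter [ 0.5433 -0.1282  0.092 ]
stopR [ 0.5411 -0.0579  0.062 ]
stopL [ 0.529  -0.0399  0.062 ]
barTopE [ 0.5268 -0.0709  0.034 ]
barL [ 0.5312 -0.0112  0.034 ]
tube [ 0.452  -0.1611  0.096 ]
fixedjawR [ 0.5624 -0.2874  0.094 ]
toplmid [ 0.5476 -0.0208  0.034 ]
t 0.1 pos [ 0.2158 -0.586   0.2473] F [-0.9  0.1  0.5] g 1.0
[[-0.345 -0.001 -0.938]
 [ 0.938  0.002 -0.345]
 [ 0.002 -1.     0.   ]]
tool shift [ 0.3083  0.0079 -0.4536] per [ 0.0257  0.0007 -0.0378]
{'K': array([[336.00770904,   0.        , 255.97480361],
       [  0.        , 336.00770904, 189.94410851],
       [  0.        ,   0.        ,   1.        ]]), 'xyz': array([ 0.15259689, -0.6093396 ,  0.37345537]), 'rotation': array([0.5675327 , 0.81229504, 0.1108018 , 0.07619953])}
```

View pics/w0.png

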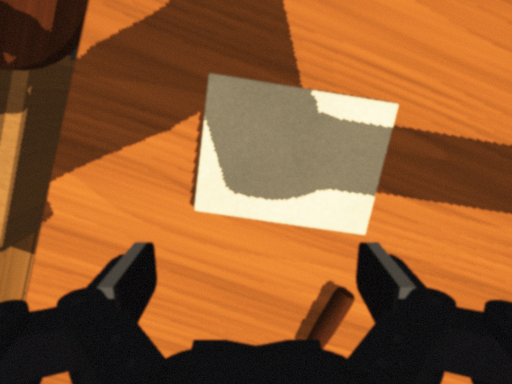

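Request:
carry_out([
  [[0.022,-0.002,-0.03],[0,0,0],0],
  [[0.022,-0.002,-0.03],[0,0,0],0],
  [[0.022,-0.002,-0.03],[0,0,0],0],
  [[0.022,-0.002,-0.03],[0,0,0],0],
  [[0.022,-0.002,-0.03],[0,0,0],0],
  [[0.022,-0.002,-0.03],[0,0,0],0],
  [[0.022,-0.002,-0.03],[0,0,0],0],
  [[0.022,-0.002,-0.03],[0,0,0],0],
])

```text
time: 1.15
eef_pos: [0.3808, -0.3372, 0.2642]
eef_rot: [0.404, 0.58, -0.58, -0.405]
ft_force: [0.7, -0.0, 0.7]
grip_width: 0.003
```

Request:
carry_out([
  [[0.022,-0.001,-0.03],[0,0,0],0],
  [[0.022,-0.001,-0.03],[0,0,0],0],
  [[0.022,-0.001,-0.03],[0,0,0],0],
  [[0.022,-0.001,-0.03],[0,0,0],0],
  [[0.022,-0.001,-0.03],[0,0,0],0],
  [[0.022,-0.001,-0.03],[0,0,0],0],
  [[0.022,-0.001,-0.03],[0,0,0],0],
  [[0.022,-0.001,-0.03],[0,0,0],0],
])

```text
time: 2.15
eef_pos: [0.5452, -0.0892, 0.2721]
eef_rot: [-0.404, -0.58, 0.58, 0.405]
ft_force: [0.2, -0.1, -0.4]
grip_width: 0.003
```

Request:
carry_out([
  [[0,0,0],[0,-0.16,0],0],
  [[0,0,0],[0,-0.16,0],0],
  [[0,0,0],[0,-0.16,0],0],
  [[0,0,0],[0,-0.16,0],0],
  [[0,0,0],[0,-0.16,0],0],
  [[0,0,0],[0,-0.16,0],0],
  [[0,0,0],[0,-0.16,0],0],
  [[0,0,0],[0,-0.16,0],0],
])

```text
time: 3.15
eef_pos: [0.5446, -0.0903, 0.272]
eef_rot: [-0.024, 0.707, -0.707, 0.023]
ft_force: [-0.4, 0.4, -0.4]
grip_width: 0.003
```

Run:
```python
from h import *
s,M=status();print(s['joints'].round(3)); print(camera_info('wrist'))
cv2.imwrite('pics/w1.png',get_image('wrist')[:,:,::-1])
```

```text
t 3.15 pos [ 0.5446 -0.0903  0.272 ] F [-0.4  0.4 -0.4] g 0.003
[[-0.998 -0.001  0.067]
 [-0.067  0.    -0.998]
 [ 0.001 -1.    -0.   ]]
[ 0.129  0.244 -0.134 -0.    -1.193 -0.062]
{'K': array([[336.00770904,   0.        , 255.97480361],
       [  0.        , 336.00770904, 189.94410851],
       [  0.        ,   0.        ,   1.        ]]), 'xyz': array([ 0.54912708, -0.1573379 ,  0.39804619]), 'rotation': array([-0.03262457,  0.99037051,  0.13445992, -0.00473426])}
```

View pics/w1.png

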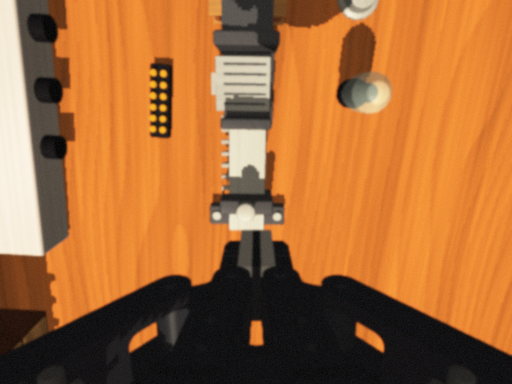

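Run:
```python
from h import *
im=cv2.imread('pics/w1.png')[:,:,::-1]
crop(im,190,0,120,120,5,'pics/w1a.png');crop(im,190,110,120,125,5,'pics/w1b.png')
```

```text
(no output)
```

View pics/w1a.png

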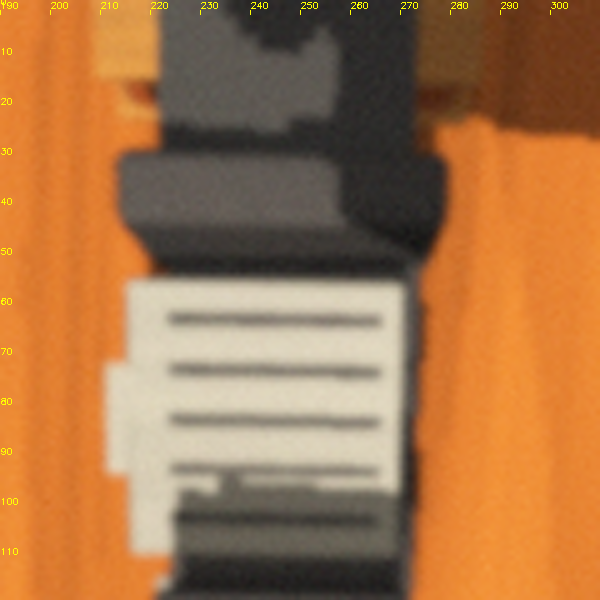

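View pics/w1b.png

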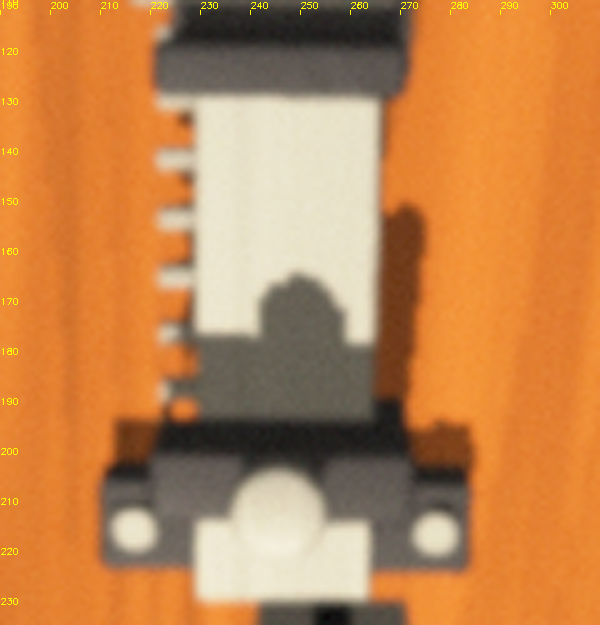

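Run:
```python
from h import *
K,_,_=cam('wrist');c=cam('wrist')
P=lambda n,u,v,z: print(n,ray(c,u,v,z).round(4))
P('tab TL',215,56,.064);P('tab TR',270,56,.064);P('tab BL',216,110,.064);P('tab BR',269,111,.064);P('bump',211,83,.064)
P('heel in',245,118,.092);P('heel out',245,128.5,.092);P('heelL',220.5,124,.092);P('heelR',271,123,.092)
P('plate core edge',245,31,.094);P('plate pocket edge',245,44.5,.094);P('plL',214,40,.094);P('plR',278,40,.094)
P('barL1',228,130,.034);P('barR1',266,130,.034);P('barL2',228,192,.034);P('barR2',265,192,.034)
P('stop top edge',237,201,.062);P('stop bot',237,193,.034);P('screw',246,212,.079)
# two view check of stop front top edge in the top cam done before: y -.058
```

```text
tab TL [ 0.5897 -0.1913  0.064 ]
tab TR [ 0.5387 -0.1949  0.064 ]
tab BL [ 0.5869 -0.1426  0.064 ]
tab BR [ 0.5357 -0.1452  0.064 ]
bump [ 0.5926 -0.1671  0.064 ]
heel in [ 0.5577 -0.1386  0.092 ]
heel out [ 0.5571 -0.1294  0.092 ]
heelL [ 0.5793 -0.1319  0.092 ]
heelR [ 0.5342 -0.1359  0.092 ]
plate core edge [ 0.5619 -0.2094  0.094 ]
plate pocket edge [ 0.5613 -0.199   0.094 ]
plL [ 0.5873 -0.2007  0.094 ]
plR [ 0.534  -0.2044  0.094 ]
barL1 [ 0.5767 -0.1213  0.034 ]
barR1 [ 0.5361 -0.1241  0.034 ]
barL2 [ 0.5734 -0.0523  0.034 ]
barR2 [ 0.5319 -0.0552  0.034 ]
stop top edge [ 0.5617 -0.0512  0.062 ]
stop bot [ 0.5633 -0.0518  0.034 ]
screw [ 0.5515 -0.0457  0.079 ]
```

Request:
carry_out([
  [[-0.002,0.01,0.014],[0,0,0],0],
  [[-0.002,0.02,0.014],[0,0,0],0],
  [[-0.002,0.02,0.014],[0,0,0],0],
  [[-0.002,0.02,0.014],[0,0,0],0],
  [[-0.002,0.02,0.013],[0,0,0],0],
  [[0,0.02,0],[0,0,0],0],
  [[0,0.02,0],[0,0,0],0],
  [[0,0.01,0],[0,0,0],0],
])

```text
time: 4.2
eef_pos: [0.5581, -0.1593, 0.1303]
eef_rot: [-0.022, 0.707, -0.707, 0.02]
ft_force: [0.3, -0.3, 0.1]
grip_width: 0.001
```

Run:
```python
from h import *
s,M=status()
im=get_image('side'); crop(im,200,140,150,150,4,'pics/s1.png')
im=get_image('wrist'); crop(im,170,50,170,150,4,'pics/w2.png')
c=cam('wrist'); print(camera_info('wrist')['xyz'])
```

```text
t 4.2 pos [ 0.5581 -0.1593  0.1303] F [ 0.3 -0.3  0.1] g 0.001
[[-0.998 -0.003  0.059]
 [-0.059  0.    -0.998]
 [ 0.003 -1.    -0.   ]]
[ 0.56260305 -0.22607328  0.2568279 ]
```

View pics/s1.png

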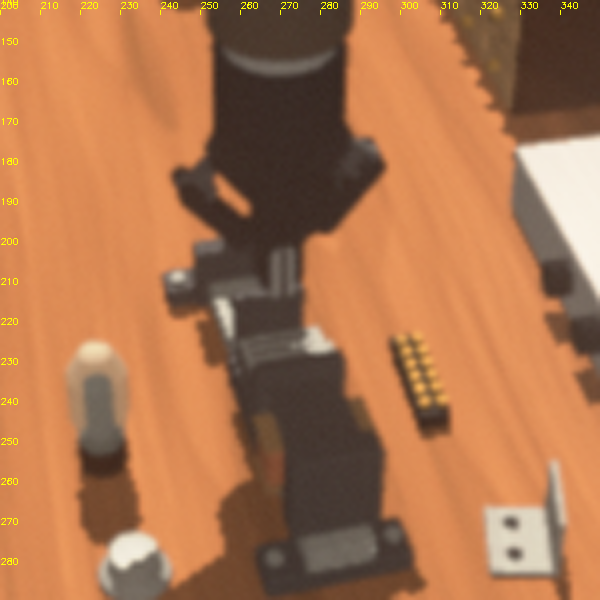

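View pics/w2.png

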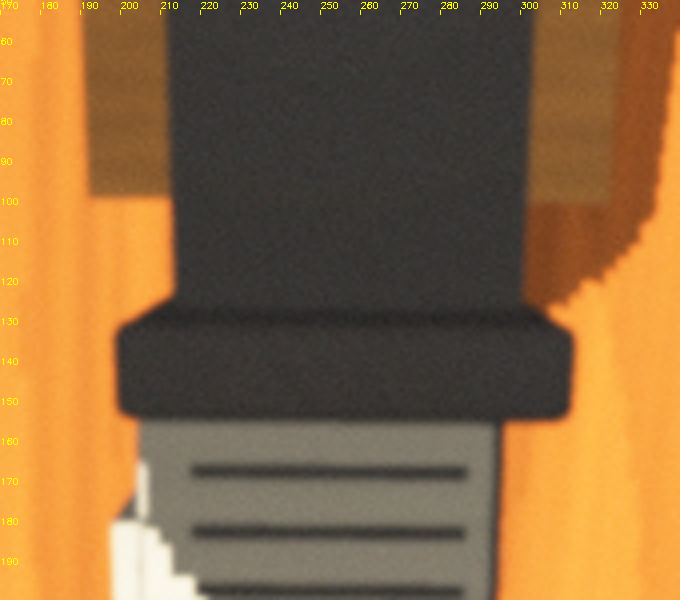

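Run:
```python
from h import *
c=cam('wrist')
for a in [(255,130,.094),(255,154,.094),(198.5,140,.094),(313,140,.094),(201,160,.064),(295,160,.064)]: print(ray(c,*a).round(4))
cv2.imwrite('pics/w3.png',get_image('wrist')[150:,:,::-1])
```

```text
[ 0.5617 -0.2108  0.094 ]
[ 0.561  -0.1993  0.094 ]
[ 0.5886 -0.2045  0.094 ]
[ 0.5334 -0.2077  0.094 ]
[ 0.5918 -0.189   0.064 ]
[ 0.5373 -0.1922  0.064 ]
```

View pics/w3.png

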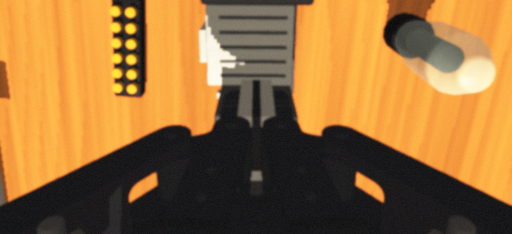

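Request:
carry_out([
  [[-0.001,0.012,0],[0,0,0],0],
  [[0,0.012,0],[0,0,0],0],
  [[0,0.012,0],[0,0,0],0],
  [[0,0.006,0],[0,0,0],0],
  [[0,0.002,0],[0,0,0],0],
  [[0,0,0],[0,0,0],0],
  [[0,0,0],[0,0,0],0],
  [[0,0,0],[0,0,0],0],
])

```text
time: 5.35
eef_pos: [0.5602, -0.1585, 0.0887]
eef_rot: [0.022, -0.707, 0.707, -0.022]
ft_force: [0.2, 0.4, 0.5]
grip_width: 0.002
```

Request:
carry_out([
  [[0,0.001,0],[0,0,0],0],
  [[0,0.001,0],[0,0,0],0],
  [[0,0.001,0],[0,0,0],0],
  [[0,0.001,0],[0,0,0],0],
  [[0,0.001,0],[0,0,0],0],
  [[0,0,0],[0,0,0],0],
  [[0,0,0],[0,0,0],0],
  [[0,0,0],[0,0,0],0],
])

```text
time: 6.35
eef_pos: [0.5601, -0.1585, 0.0834]
eef_rot: [0.022, -0.707, 0.707, -0.022]
ft_force: [0.1, 0.0, 0.5]
grip_width: 0.002
```

Expected contact at TCP z≈0.081.

Request:
carry_out([
  [[0,0.001,0],[0,0,0],0],
  [[0,0.001,0],[0,0,0],0],
  [[0,0.001,0],[0,0,0],0],
  [[0,0.001,0],[0,0,0],0],
  [[0,0,0],[0,0,0],0],
  [[0,0,0],[0,0,0],0],
  [[0,0,0],[0,0,0],0],
  [[0,0,0],[0,0,0],0],
])

```text
time: 7.35
eef_pos: [0.5601, -0.1585, 0.0794]
eef_rot: [0.022, -0.707, 0.707, -0.022]
ft_force: [-0.9, -0.1, 1.9]
grip_width: 0.002
```

Request:
carry_out([
  [[0,0.001,0],[0,0,0],0],
  [[0,0.001,0],[0,0,0],0],
  [[0,0.001,0],[0,0,0],0],
  [[0,0.001,0],[0,0,0],0],
  [[0,0,0],[0,0,0],0],
  [[0,0,0],[0,0,0],0],
  [[0,0,0],[0,0,0],0],
  [[0,0,0],[0,0,0],0],
])

```text
time: 8.35
eef_pos: [0.56, -0.1585, 0.0753]
eef_rot: [0.022, -0.707, 0.707, -0.022]
ft_force: [-1.5, 1.1, 4.1]
grip_width: -0.001
```

Request:
carry_out([
  [[0,0.001,0],[0,0,0],0],
  [[0,0.001,0],[0,0,0],0],
  [[0,0.0005,0],[0,0,0],0],
  [[0,0,0],[0,0,0],0],
  [[0,0,0],[0,0,0],0],
  [[0,0,0],[0,0,0],0],
  [[0,0,0],[0,0,0],0],
  [[0,0,0],[0,0,0],0],
])

```text
time: 9.35
eef_pos: [0.5601, -0.1585, 0.0729]
eef_rot: [0.022, -0.707, 0.707, -0.022]
ft_force: [-1.4, 0.5, 4.9]
grip_width: 0.002
```

Run:
```python
from h import *
status()
im=get_image('side'); crop(im,200,140,150,150,4,'pics/s2.png');status()
```

```text
t 9.35 pos [ 0.5601 -0.1585  0.0729] F [-1.4  0.5  4.9] g 0.002
[[-0.998  0.     0.062]
 [-0.062 -0.    -0.998]
 [-0.    -1.     0.   ]]
t 9.4 pos [ 0.5601 -0.1585  0.0728] F [-2.1  0.2  4.4] g 0.0
[[-0.998  0.     0.062]
 [-0.062 -0.    -0.998]
 [-0.    -1.     0.   ]]
```

View pics/s2.png

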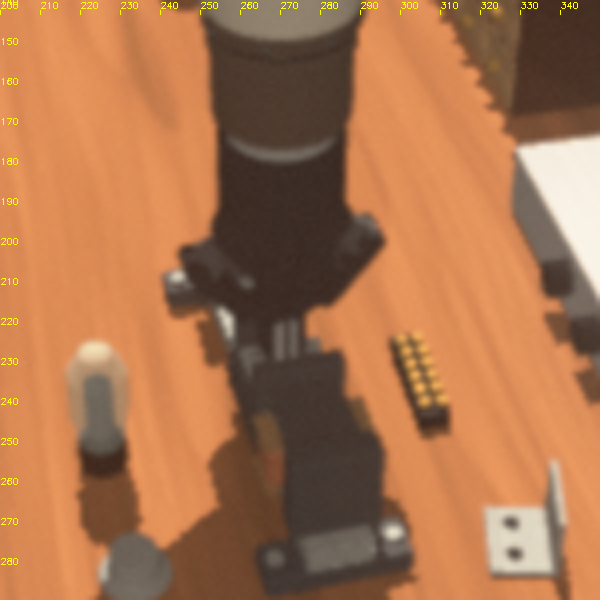

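Request:
carry_out([
  [[0,0.0005,0],[0,0,0],0],
  [[0,0,-0.002],[0,0,0],0],
  [[0,0,-0.002],[0,0,0],0],
  [[0,0,-0.002],[0,0,0],0],
  [[0,0,-0.002],[0,0,0],0],
  [[0,0,-0.002],[0,0,0],0],
  [[0,0,-0.002],[0,0,0],0],
  [[0,0,-0.002],[0,0,0],0],
])

```text
time: 10.4
eef_pos: [0.5593, -0.1444, 0.0724]
eef_rot: [0.022, -0.707, 0.707, -0.022]
ft_force: [-0.2, -3.7, 4.7]
grip_width: -0.0
```

Request:
carry_out([
  [[0,0,-0.002],[0,0,0],0],
  [[0,0,-0.002],[0,0,0],0],
  [[0,0,-0.002],[0,0,0],0],
  [[0,0,-0.002],[0,0,0],0],
  [[0,0,-0.002],[0,0,0],0],
  [[0,0,-0.002],[0,0,0],0],
  [[0,0,-0.002],[0,0,0],0],
  [[0,0,-0.002],[0,0,0],0],
])

```text
time: 11.4
eef_pos: [0.5584, -0.1284, 0.0724]
eef_rot: [0.022, -0.707, 0.707, -0.022]
ft_force: [0.9, -3.1, 5.8]
grip_width: 0.0
```

Run:
```python
from h import *
status()
im=get_image('side'); crop(im,200,140,150,150,4,'pics/s3.png')
im=get_image('wrist'); cv2.imwrite('pics/w4.png',im[:,:,::-1])
c=cam('wrist')
```

```text
t 11.4 pos [ 0.5584 -0.1284  0.0724] F [ 0.9 -3.1  5.8] g 0.0
[[-0.998  0.001  0.062]
 [-0.062 -0.    -0.998]
 [-0.001 -1.     0.   ]]
```

View pics/s3.png

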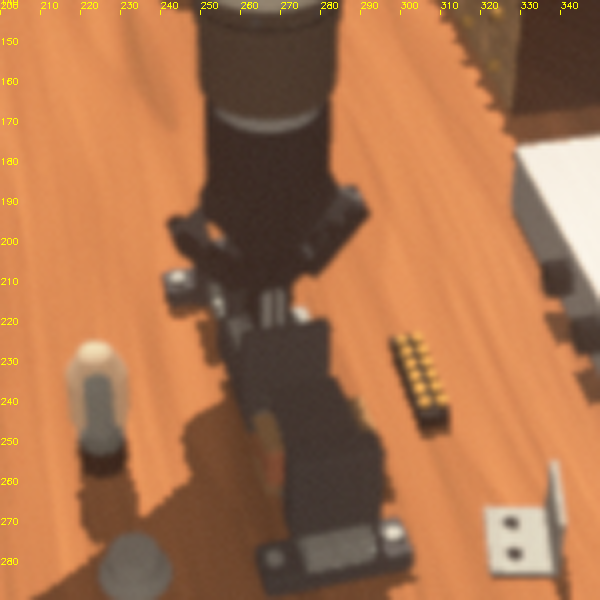

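View pics/w4.png

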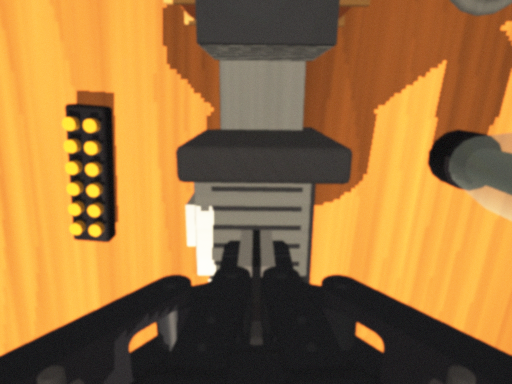

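Run:
```python
from h import *
c=cam('wrist'); print(ray(c,260,182,.094),ray(c,260,156,.094))
```

```text
[ 0.55968443 -0.16915828  0.094     ] [ 0.56022379 -0.17755322  0.094     ]
```

Request:
carry_out([
  [[0,0,-0.004],[0,0,0],0],
  [[0,0,-0.005],[0,0,0],0],
  [[0,0,-0.005],[0,0,0],0],
  [[0,0,-0.005],[0,0,0],0],
  [[0,0,-0.005],[0,0,0],0],
  [[0,0,-0.005],[0,0,0],0],
  [[0,0,-0.004],[0,0,0],0],
  [[0,0,-0.003],[0,0,0],0],
])

```text
time: 12.5
eef_pos: [0.5561, -0.0923, 0.0724]
eef_rot: [-0.022, 0.707, -0.707, 0.022]
ft_force: [3.9, -3.6, 4.9]
grip_width: 0.001
```

Request:
carry_out([
  [[0,0,-0.0015],[0,0,0],0],
  [[0,0,-0.0015],[0,0,0],0],
  [[0,0,-0.0015],[0,0,0],0],
  [[0,0,-0.0015],[0,0,0],0],
  [[0,0,-0.0015],[0,0,0],0],
  [[0,0,-0.0015],[0,0,0],0],
  [[0,0,-0.0015],[0,0,0],0],
  [[0,0,-0.0015],[0,0,0],0],
])

```text
time: 13.5
eef_pos: [0.555, -0.0806, 0.0723]
eef_rot: [0.022, -0.707, 0.707, -0.022]
ft_force: [1.2, -4.0, 4.1]
grip_width: -0.0
```

Run:
```python
from h import *
status()
im=get_image('side'); crop(im,200,140,150,150,4,'pics/s4.png')
im=get_image('wrist'); cv2.imwrite('pics/w5.png',im[:,:,::-1])
```

```text
t 13.5 pos [ 0.555  -0.0806  0.0723] F [ 1.2 -4.   4.1] g -0.0
[[-0.998 -0.001  0.062]
 [-0.062 -0.    -0.998]
 [ 0.001 -1.     0.   ]]
```

View pics/w5.png

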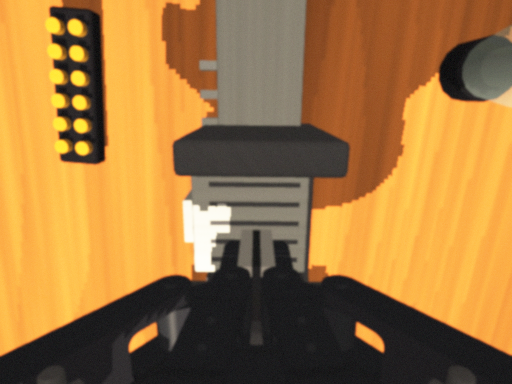

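View pics/s4.png

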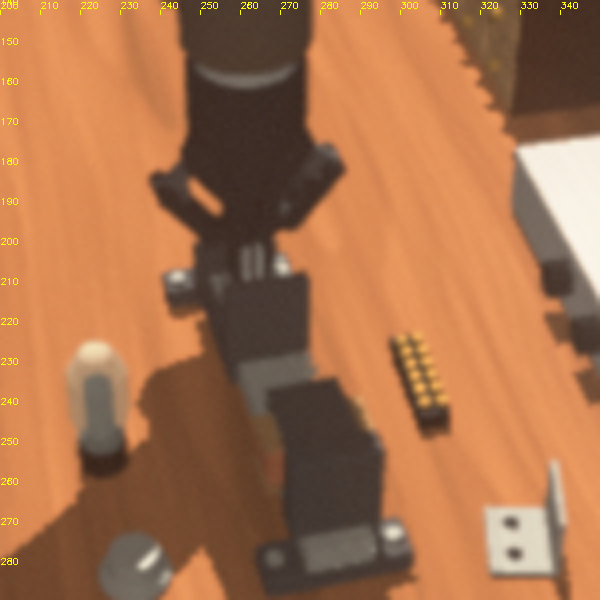

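Request:
carry_out([
  [[0,0,-0.001],[0,0,0],0],
  [[0,0,-0.001],[0,0,0],0],
  [[0,0,-0.001],[0,0,0],0],
  [[0,0,-0.001],[0,0,0],0],
  [[0,0,-0.001],[0,0,0],0],
  [[0,0,0],[0,0,0],0],
  [[0,0,0],[0,0,0],0],
  [[0,0,0],[0,0,0],0],
])

```text
time: 14.6
eef_pos: [0.5545, -0.0756, 0.0722]
eef_rot: [-0.022, 0.707, -0.707, 0.022]
ft_force: [-1.1, -2.9, 4.1]
grip_width: 0.0
```

Request:
carry_out([
  [[0,0,-0.0005],[0,0,0],0],
  [[0,0,-0.0005],[0,0,0],0],
  [[0,0,-0.0005],[0,0,0],0],
  [[0,0,-0.0005],[0,0,0],0],
  [[0,0,-0.0005],[0,0,0],0],
  [[0,0,0],[0,0,0],0],
  [[0,0,0],[0,0,0],0],
  [[0,0,0],[0,0,0],0],
])

```text
time: 15.6
eef_pos: [0.5548, -0.0741, 0.0723]
eef_rot: [0.022, -0.706, 0.707, -0.022]
ft_force: [-0.7, -8.8, 4.2]
grip_width: -0.004
```

Run:
```python
from h import *
status()
im=get_image('wrist'); cv2.imwrite('pics/w6.png',im[:,:,::-1])
a=cv2.imread('pics/w5.png');
for n in ['w4','w5','w6']:
    g=cv2.imread(f'pics/{n}.png',0)[100:240,225:290].mean(1)
    d=np.diff(g); print(n,[(i+100,round(d[i],1)) for i in np.argsort(-abs(d))[:8]])
```

```text
t 15.6 pos [ 0.5548 -0.0741  0.0723] F [-0.7 -8.8  4.2] g -0.004
[[-0.998 -0.     0.062]
 [-0.062 -0.001 -0.998]
 [ 0.    -1.     0.001]]
w4 [(np.int64(129), np.float64(-31.7)), (np.int64(182), np.float64(28.5)), (np.int64(210), np.float64(27.2)), (np.int64(225), np.float64(-26.0)), (np.int64(186), np.float64(-25.9)), (np.int64(206), np.float64(-25.6)), (np.int64(224), np.float64(-25.0)), (np.int64(191), np.float64(23.8))]
w5 [(np.int64(125), np.float64(-30.0)), (np.int64(176), np.float64(29.9)), (np.int64(220), np.float64(-28.7)), (np.int64(206), np.float64(28.4)), (np.int64(186), np.float64(27.3)), (np.int64(124), np.float64(-26.5)), (np.int64(201), np.float64(-25.7)), (np.int64(205), np.float64(25.6))]
w6 [(np.int64(207), np.float64(-31.8)), (np.int64(156), np.float64(31.1)), (np.int64(111), np.float64(-31.0)), (np.int64(211), np.float64(28.5)), (np.int64(226), np.float64(-26.6)), (np.int64(192), np.float64(26.3)), (np.int64(187), np.float64(-26.0)), (np.int64(167), np.float64(-25.9))]
```

Request:
carry_out([
  [[0,0,-0.0005],[0,0,0],0],
  [[0,0,-0.0005],[0,0,0],0],
  [[0,0,-0.0005],[0,0,0],0],
  [[0,0,0],[0,0,0],0],
  [[0,0,0],[0,0,0],0],
  [[0,0,0],[0,0,0],0],
  [[0,0,0],[0,0,0],0],
  [[0,0,0],[0,0,0],0],
])

```text
time: 16.65
eef_pos: [0.5547, -0.074, 0.0723]
eef_rot: [0.022, -0.706, 0.708, -0.022]
ft_force: [1.0, -13.9, 3.6]
grip_width: -0.001
```

Run:
```python
from h import *
status()
im=get_image('wrist'); cv2.imwrite('pics/w7.png',im[:,:,::-1])
for n in ['w6','w7']:
    g=cv2.imread(f'pics/{n}.png',0)[100:240,225:290].mean(1)
    d=np.diff(g); i=40+np.argmax(d[40:85]);print(n,i+100); 
c=cam('wrist');print(ray(c,260,i+100,.094))
im=get_image('side'); crop(im,200,140,150,150,4,'pics/s5.png')
```

```text
t 16.65 pos [ 0.5547 -0.074   0.0723] F [  1.  -13.9   3.6] g -0.001
[[-0.998 -0.     0.062]
 [-0.062 -0.003 -0.998]
 [ 0.    -1.     0.003]]
w6 156
w7 156
[ 0.55653275 -0.12327013  0.094     ]
```

View pics/s5.png

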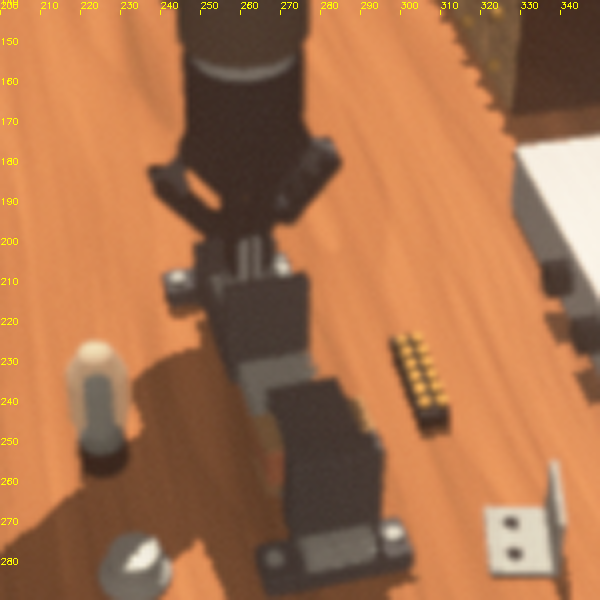

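Request:
carry_out([
  [[0,0,0.001],[0,0,0],0],
  [[0,-0.002,0],[0,0,0],0],
  [[0,-0.003,0],[0,0,0],0],
  [[0,-0.004,0],[0,0,0],0],
  [[0,-0.004,0.0005],[0,0,0],0],
  [[0,-0.006,0.001],[0,0,0],0],
  [[0,-0.01,0.002],[0,0,0],0],
  [[0,-0.012,0.002],[0,0,0],0],
])

```text
time: 17.75
eef_pos: [0.5555, -0.0776, 0.1141]
eef_rot: [-0.022, 0.707, -0.707, 0.022]
ft_force: [0.4, 0.2, 0.5]
grip_width: -0.004
```

Request:
carry_out([
  [[0,-0.02,0],[0,0,0],0],
  [[0,-0.02,0],[0,0,0],0],
  [[0,-0.02,0],[0,0,0],0],
  [[0,-0.02,0],[0,0,0],0],
  [[0,-0.02,0],[0,0,0],0],
  [[0,-0.02,0],[0,0,0],0],
  [[0,-0.02,0],[0,0,0],0],
  [[0,-0.01,0],[0,0,0],0],
])

```text
time: 18.75
eef_pos: [0.5556, -0.0777, 0.2655]
eef_rot: [-0.021, 0.707, -0.707, 0.023]
ft_force: [-0.1, -0.2, -0.8]
grip_width: 0.0
```

Run:
```python
from h import *
status()
im=get_image('wrist'); cv2.imwrite('pics/w8.png',im[:,:,::-1])
im=get_image('side'); crop(im,200,140,150,150,4,'pics/s6.png')
```

```text
t 18.75 pos [ 0.5556 -0.0777  0.2655] F [-0.1 -0.2 -0.8] g 0.0
[[-0.998  0.004  0.062]
 [-0.062  0.001 -0.998]
 [-0.004 -1.    -0.001]]
```

View pics/w8.png

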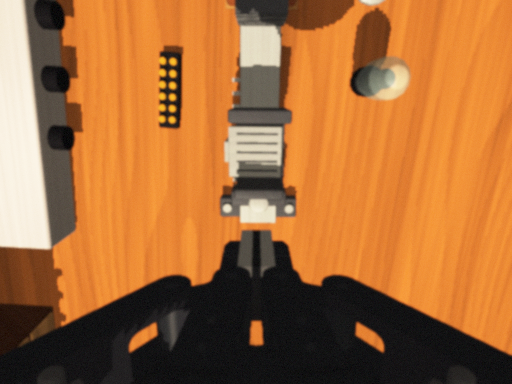

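View pics/s6.png

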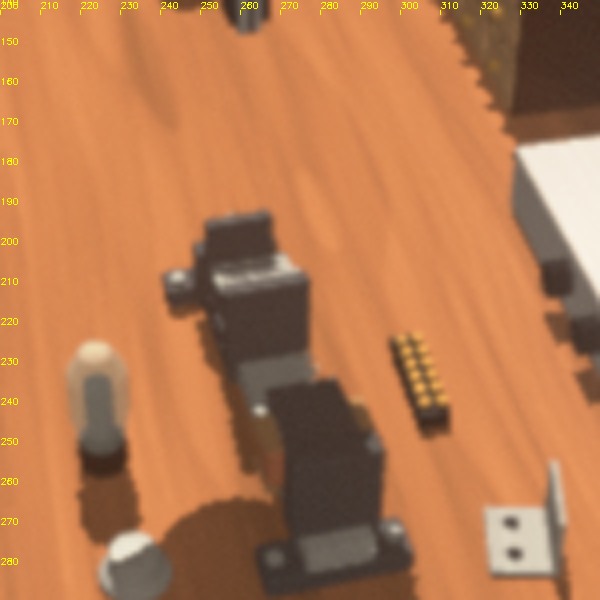

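Run:
```python
from h import *
im=cv2.imread('pics/w8.png')[:,:,::-1]
crop(im,205,95,110,130,4,'pics/w8a.png')
g=cv2.imread('pics/w8.png',0)[95:225,245:270].mean(1)
d=np.diff(g);c=cam('wrist')
i=95+15+np.argmax(d[15:40]);print(i,ray(c,258,i,.094))
```

```text
126 [ 0.55715527 -0.12066594  0.094     ]
```

View pics/w8a.png

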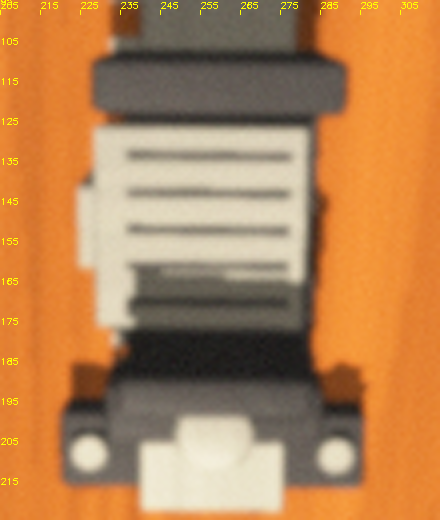

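Run:
```python
from h import *
a=cv2.imread('pics/s5.png',0).astype(np.float32);b=cv2.imread('pics/s6.png',0).astype(np.float32)
for n,(x0,y0,w,h) in {'plate':(100,275,170,95),'core':(330-50,380,110,150),'tube':(60,330,80,140),'strip':(380,320,80,120)}.items():
    p,q=a[y0:y0+h,x0:x0+w],b[y0:y0+h,x0:x0+w]
    print(n,np.array(cv2.phaseCorrelate(p,q,cv2.createHanningWindow((w,h),5))[0])/4, 'px')
c=cam('side');print(np.linalg.norm(proj(c,[.556,-.123,.07])-proj(c,[.556,-.124,.07])),'px per mm')
t=get_image('top');crop(t,250,155,120,90,6,'pics/t2.png')
cw=cam('wrist');print(ray(cw,258,122.5,.094))
```

```text
plate [ 0.02534809 -0.01486227] px
core [-1.19234907  0.20086189] px
tube [ 0.03637012 -0.02382709] px
strip [ 0.02346997 -0.01015362] px
0.2631324733785698 px per mm
[ 0.55642114 -0.12374238  0.094     ]
```

View pics/t2.png

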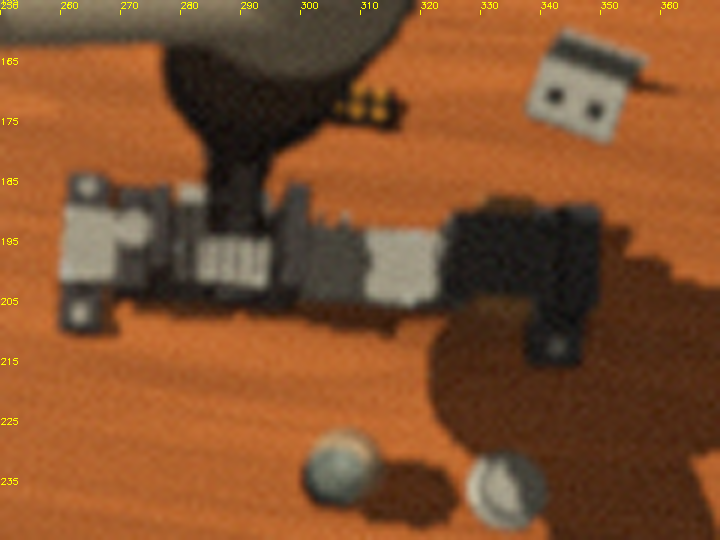

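```bash
python3 -c "
from bench import *
print(job_done())"
```

```text
the job is handed in; nothing more can be done
None
```

I pressed the release tab about 8 mm down with the closed fingertips. Keeping it pressed, I pushed the jaw back about 76 mm until it rested against the stop block. I then lifted straight off to a TCP height of 0.27 m and handed in at about 19 s.

- **Jaw at the stop:** the pushing force rose from about 3 N to 13.9 N while the tool moved only 0.1 mm. The jaw's heel measured at y ≈ -0.053 against a stop face at about -0.052. An earlier, coarser reading from the top camera put the stop face at -0.058.
- **After letting go:** in the side view the jaw plate had shifted by only about 0.1 mm. The tab came back up, and the wrist force was close to zero.
- **Core and the other things:** the core still stands on the bar where it was, by eye. The glass valve and the terminal strip had not moved between the last two side views. The bracket and dial look undisturbed by eye. I did not check the spool and screwdriver again after the push.
- **Check that disagreed:** the automatic image comparison for the core showed a 1.2-pixel shift. I put this down to the arm's shadow moving across it, since its edges look unmoved, but I did not measure it a second way.

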